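# Free a serviced regulator from the slide vise

### The arm

A 6-joint arm with a two-finger parallel gripper is mounted at the origin on the work surface. World frame = base frame: x ahead of the robot, y to its left, z up, the work surface at z = 0. Lengths are in m, angles in rad, forces in N, time in s.
With the tool pointing down it reaches from about 0.3 to 0.875 m from the base axis. Payload 4.2 kg.
Tool frame: the origin (TCP) lies on the centre line of the jaws, within the pads' length; the fingertips stand 14 mm ahead of it and the grasp point (between the pads) lies 5 mm behind it (robot.tip_extent is the z of the fingertips in the tool frame, in m); z points along the fingers, y is the line along which they close (so a half turn about z gives the same grasp; the last joint's range is limited). The gripper opens to 85 mm and grips with 20 to 120 N. Pads are 22 mm wide; open, the fingers measure 114 mm over their backs; the gripper's body (76 mm by 85 mm) begins 54 mm behind the grasp point. The pads swing forward as they close: fully open they stand 13 mm farther back than shut.
Start: joints at [1.228, 0.32, 1.565, -0, 1.257, -0.02], TCP at [0.182, 0.545, 0.222] pointing down, gripper open.
Joint ranges: [-3.11, 3.11], [-0.84, 2.01], [0.21, 2.61], [-1.34, 4.49], [0.05, 2.63], [-2.56, 2.56]. Speed limits (rad/s): [2.57, 2.57, 3.14, 3.14, 3.14, 3.14].

### API

Orientations are given as a 3x3 rotation matrix whose columns are the frame's x, y, z axes.
In Python, from station import robot gives the robot as it stands.
- The arm moves only by the tool jog_arm, never from a script. Its argument "series" is one flat list of numbers, 7 for each row, row after row: the shift along the world's x, y, z in cm, then the turn, a rotation vector about the world's x, y, z in rad, then the finger opening in cm, from 0 to 8.54. In form: [x, y, z, ax, ay, az, fingers, x, y, z, ax, ay, az, fingers, ...]. A call has 1 to 12 rows; each row shifts and turns the commanded pose from where the row before left it; what a row does not reach is not made up. A row lasts 1/10 s, in which the tool goes at most 50 mm and 8.59 degrees, less where a joint would pass 70% of its speed; a pose out of reach is approached as far as the arm can. A call is refused whole if a number of a shift passes 5 or a number of a turn 0.15, either way. A call with a gripper value outside its range is refused whole. The fingers move at their own pace and stop on an object; "squeeze" is the grip in N (left out, the last holds). Time passes only in rows, so rows that do not move let the fingers close. It gives the time, the measured TCP pose, the force, the opening and the grip force at its end, in the units of the state.
- robot.sense(): the state, without advancing time (a new reading comes with each control period).
- robot.read_camera(name): name is "scene" or "top" or "wrist"; returns a dict with "frame" (420x560x3 uint8, red, green, blue), "mtx" (3x3 intrinsics, pixels), "xyz" and "attitude" of the camera in the world. Camera axes: x right, y down, z forward; pixel columns grow to the right and rows downward; lengths in m; the calibration is good to about 2 mm. A picture is of the moment at which its call begins. There is no depth.
- robot.sign_off(): hands the job in; it is judged then, once.
The state is a dict: "time_s": time; "qpos": joint angles; "joint_velocities": joint speeds; "effort": joint torques, N m; "position": TCP position; "eef_rot": TCP orientation; "force": force on the tool from outside, world axes, zero at the start; "ft_torque": the same for the moment, N m; "width": opening from 0.0 (shut) to 1.0 (fully open); "grasp_force": force on a finger pad.
Only numpy, scipy, OpenCV 4.12 (cv2) and the standard library are available. Lean on these libraries where they do the work, as an engineer would, in place of code of your own. Each camera call takes 0.05 s, during which the arm holds its last target. There are 200 camera calls.

### The job

The diving regulator in the vise is finished. Slide the vise's moving jaw all the way back first, leaving the regulator where it sits, then slide the regulator along the T-slot until its foot is clear of the lips, lift it out, and set it gently (no dropping) upright in the empty compartment of the parts tray. Leave the jaw open and do not disturb the pick, wrench, watch or small fittings lying about.

Things in the scene. Friction and masses are not known exactly. Their poses are not given: they have to be found in the camera images.
- vise: Low grey bench vise fixed to the table, 190 mm long (its x axis, along the slot), 86 mm wide (y), a bolt lug 20 mm wide and 16 mm tall on each long side at x -45 to -15 mm. Origin: centre of its underside. A T-slot 58 mm wide, floor 8 mm above the table, runs along its middle between side walls 27 mm tall; it is open above from x = -23 to +95 mm, but for the moving jaw.
- lips_end (a point): Where the slot's lips end: on the slot's middle line at vise x = -23 mm, 27 mm above the table. From here to the fixed-jaw end (x = -95 mm) two steel lips, underside 19 mm and top 27 mm above the table, narrow the slot to 40 mm and hold the regulator's foot down.
- fixed_jaw (a point): Top edge of the fixed jaw's face, in the middle: vise x = -60 mm, 63 mm above the table. The jaw's nose (x -81 to -60 mm) is 30 mm wide; behind it the jaw is 86 mm wide.
- jaw (a joint): Position of the vise's moving jaw (m). 0: closed, its face at vise x = -24 mm, against the regulator; grows as it slides along the vise's +x axis, away from the fixed jaw; 0.072: its stop, fully back. Starts within 6 mm of closed, slides with about 6 N of friction and stays where it is left.
- jaw_rib (a point): On the moving jaw: middle of the top of its rib, 79 mm above the table; moves with the jaw, axes as the vise. The upright steel rib, the jaw's grip, is 40 mm long (along the slot) and 24 mm wide (across it); it stands on a sole plate 40 mm long and 86 mm wide, whose top is 37 mm above the table.
- seat (a point): Where the regulator's origin stands at the start: on the slot's floor at vise x = -42 mm, 18 mm from the fixed jaw's face.
- slot_open (a point): Point on the slot's floor at vise x = +12 mm, 54 mm along the slot from the seat: with its origin here (or within about 8 mm to either side along the slot) the regulator's foot is clear of the lips, and of the jaw when that is fully back.
- regulator: Steel diving-regulator first stage, about 0.3 to 0.6 kg, standing upright in the vise, round about its z axis. Origin: centre of its underside. A round foot 52 mm wide and 8 mm thick, then a cylinder 34 mm wide up to 66 mm, then a cap 26 mm wide up to 76 mm. Its foot sits in the T-slot under the lips with 3 mm of play sideways and 3 mm above.
- tray: Shallow aluminium parts tray fixed to the table, 200 mm (x) x 140 mm (y), 25 mm tall, walls and floor 4 mm, split by one wall across its middle (at x = 0) into two compartments about 94 x 132 mm. Origin: centre of its underside. Two small fittings lie in its +x compartment; its -x compartment is empty.
- tray_empty (a point): Centre of the floor of the tray's empty compartment, 4 mm above the table; same axes as the tray.
- pick: Bystander, loose: blue-handled service pick shaped like a screwdriver, 160 mm long, lying near the middle of the table. Origin: on its underside.
- elbow: Bystander, loose: small plastic elbow fitting, 24 mm tall. Origin: on its underside.
- cap: Bystander, loose: turned steel cap, 32 mm wide, 18 mm tall, lying in the occupied compartment of the tray. Origin: on its underside.
- collar: Bystander, loose: steel collar, 34 mm wide, 10 mm tall, lying in the occupied compartment of the tray. Origin: on its underside.
- wrench: Bystander, loose: steel wrench, 190 mm long, lying flat at the left. Origin: on its underside.
- watch: Bystander, loose: dive watch, 46 mm case, 13 mm thick, lying flat at the right. Origin: on its underside.
There are look-alikes about, which are no part of the job. Of the things that look like the tray, take the one that is farthest from the robot's base at the start.

How it is judged:
On the way, in this order (a step that is already met when the one before it is completed fails the run):
1. the moving jaw is slid back (past 64 of its 72 mm) while the regulator still stands at its seat (within 8 mm) (value of joint jaw above 0.064 m and distance between regulator and seat below 0.008 m), for 0.2 s.
2. the regulator has been slid along to the open part of the slot (at least 42 mm from its seat) and lifted so that its foot is above the vise's walls (z of regulator in the frame of seat above 0.022 m and horizontal distance between regulator and seat above 0.042 m), for 0.1 s.
At the end, for the whole second after the job is handed in: The regulator stands upright (within 0.12 rad) and at rest on the floor of the tray's empty compartment (its origin inside the compartment and within 6 mm of the floor's height), and the jaw is still open by more than 60 mm (x of regulator in the frame of tray_empty between -0.045 and 0.045 m and y of regulator in the frame of tray_empty between -0.064 and 0.064 m and z of regulator in the frame of tray_empty between -0.004 and 0.006 m and angle between regulator's own z axis and vertical below 0.12 rad and linear speed of regulator below 0.02 m/s and value of joint jaw above 0.06 m); the robot touches nothing.
It fails at once if the regulator is dropped (faster than 0.6 m/s while the fingers do not hold it) (linear speed of regulator above 0.6 m/s and contact force between the fingers and regulator below 0.3 N).
It fails at once if the pick, wrench, watch, elbow, cap or collar is moved by more than 30 mm (distance of any of pick, elbow, cap, collar, wrench, watch from where it was at the start of the episode above 0.03 m).
It also fails if it takes over 61 s, if anything falls off the work surface, if the arm or the gripper's body presses on something with over 40 N, if the wrist force passes 120 N, or if a joint passes its speed limit or range.

## Working session

There is one attempt and no reset: what is moved stays moved. The work goes in short steps, Python scripts to look and compute and a tool call to move; the robot and the scene stay as the last step left them, time stands still between calls to the robot, and variables do not carry over. Pictures are saved under pics/ and viewed, at most 10 in all, crops included, and the job is handed in when it is done.

Besides the shell and the picture viewer there is one more tool, called after "Request:" as a command line: name --argument value ..., lists and objects as JSON in quotes. jog_arm: Moves the arm, as the interface text tells. Its arguments: {"type":"object","properties":{"series":{"type":"array"},"squeeze":{"type":"number"}},"required":["series"]}

```bash
mkdir -p pics
cat > h.py <<'E'
import numpy as np,cv2
from station import robot
def snap(n,f):
    c=robot.read_camera(n); cv2.imwrite('pics/'+f,c['frame'][...,::-1]); np.savez('pics/'+f+'.npz',**c); return c
def ray(c,u,v,z):
    d=np.array(c['attitude'])@np.linalg.inv(c['mtx'])@np.array([u,v,1.]); o=np.array(c['xyz']); return o+d*(z-o[2])/d[2]
def load(f): return dict(np.load('pics/'+f+'.npz'))
def proj(c,p):
    q=np.array(c['mtx'])@np.array(c['attitude']).T@(np.array(p)-c['xyz']); return q[:2]/q[2]
E
python3 - <<'E'
from h import *
for n in('top','scene'):
    c=snap(n,n+'0.png'); print(n,c['xyz'],c['attitude'],c['mtx'])
print(robot.sense(),robot.tip_extent)
E
```

```text
top [ 0.19880717 -0.00836195  1.34357094] [[-0.00618463 -0.98297942  0.18361159]
 [-0.99994438  0.007648    0.00726285]
 [-0.00854349 -0.18355646 -0.98297204]] [[408.75641142   0.         280.04163263]
 [  0.         408.75641142 218.54883984]
 [  0.           0.           1.        ]]
scene [ 1.21480923 -0.20120897  0.72873246] [[ 0.26442221  0.58672577 -0.76539779]
 [ 0.96424156 -0.17554217  0.19855266]
 [-0.01786362 -0.79053009 -0.61216262]] [[380.04453228   0.         274.90285289]
 [  0.         380.04453228 215.42235289]
 [  0.           0.           1.        ]]
{'time_s': 0.1, 'qpos': array([ 1.22797832e+00,  3.20193075e-01,  1.56547586e+00,  2.46227396e-05,
        1.25736199e+00, -1.99729293e-02]), 'joint_velocities': array([-5.19455022e-05, -1.52226955e-03, -1.23689181e-03,  1.43887469e-03,
        5.94896331e-04,  8.83828509e-04]), 'effort': array([ 1.53531446e-04, -4.16410053e+01, -2.34700888e+01, -2.57610611e-05,
        5.05163858e-03, -3.48167873e-05]), 'position': array([0.18227314, 0.54493132, 0.22141789]), 'eef_rot': array([[-9.48334186e-01,  3.17272780e-01, -5.05522718e-04],
       [ 3.17273179e-01,  9.48333231e-01, -1.34670230e-03],
       [ 5.21320103e-05, -1.43751263e-03, -9.99998965e-01]]), 'force': array([-0.63316864,  0.15774383, -0.34281403]), 'ft_torque': array([ 0.00017862,  0.03475479, -0.01345691]), 'grasp_force': 0.0, 'width': 1.0047093021416844} 0.014
```

View pics/top0.png

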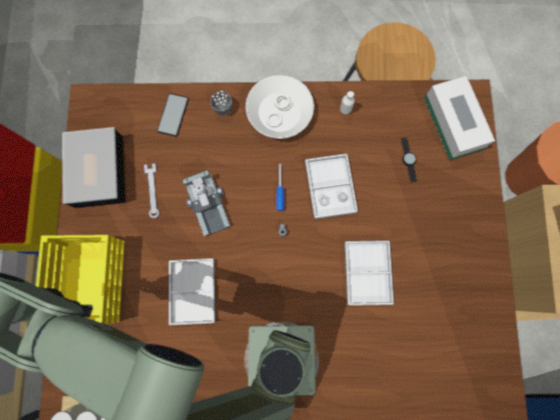

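View pics/scene0.png

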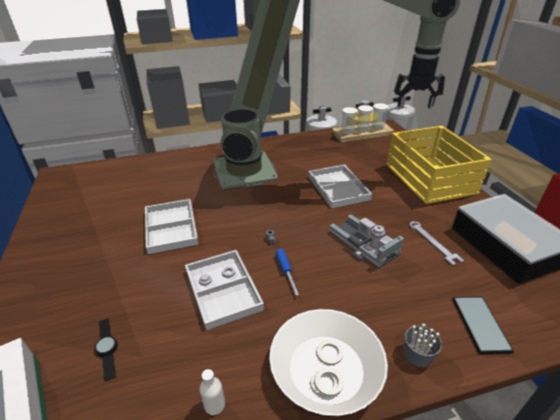

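The top view shows three tray-like things: (331,186) with two fittings in its near half, (369,272) empty, and (192,292) empty. The bowl at (280,108) is not a tray. The vise is at (207,202), the pick at (280,190), the elbow at (283,230), the wrench at (152,190) and the watch at (409,160). The farthest tray is (331,186), and its fittings match the description. I'll check that and the vise in one crop.

Run:
```python
from h import *
a=load('top0.png')
t=a['frame'][...,::-1]
s=load('scene0.png')['frame'][...,::-1]
A=cv2.resize(t[160:245,170:255],(400,400),interpolation=cv2.INTER_CUBIC)
B=cv2.resize(t[145:230,285:370],(400,400),interpolation=cv2.INTER_CUBIC)
cv2.imwrite('pics/crop1.png',np.hstack([A,B]))
for p in((331,186),(369,272),(192,292),(207,202)): print(p,ray(a,*p,0.02))
# tray mask
g=t.astype(int); m=((g.min(2)>120)&(g.max(2)-g.min(2)<40)).astype(np.uint8)
m[:145]=0;m[225:]=0;m[:,:295]=0;m[:,365:]=0
r=cv2.minAreaRect(cv2.findNonZero(m)); print(r,cv2.boxPoints(r)); 
P=np.array([ray(a,*q,0.025) for q in cv2.boxPoints(r)]);print(P,P.mean(0),np.linalg.norm(P-np.roll(P,1,0),axis=1))
```

```text
(331, 186) [ 0.55531197 -0.16947815  0.02      ]
(369, 272) [ 0.26929466 -0.28303387  0.02      ]
(192, 292) [0.20965032 0.2840096  0.02      ]
(207, 202) [0.50389469 0.24389509 0.02      ]
((330.90777587890625, 185.43360900878906), (60.87310028076172, 44.25465393066406), 80.7538833618164) [[304.17752 158.94785]
 [347.8572  151.83719]
 [357.63803 211.91937]
 [313.95834 219.03003]]
[[ 0.64890345 -0.0812651   0.025     ]
 [ 0.67268942 -0.22924448  0.025     ]
 [ 0.4652841  -0.25375746  0.025     ]
 [ 0.44263599 -0.10980993  0.025     ]] [ 0.55737824 -0.16851924  0.025     ] [0.20823321 0.14987885 0.20884887 0.14571832]
```

View pics/crop1.png

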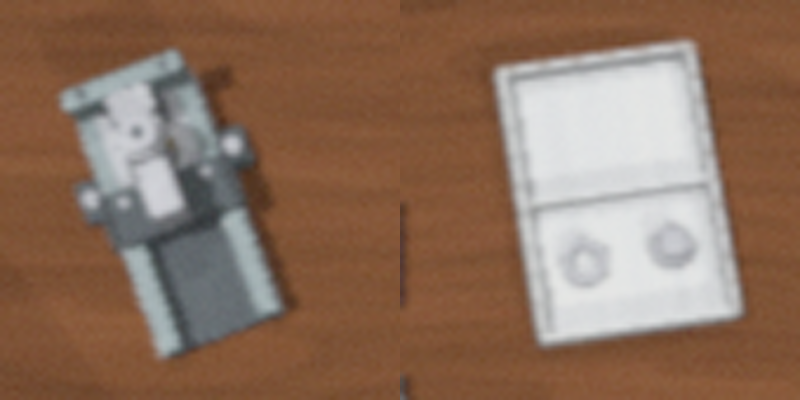

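The left crop shows the vise. Its fixed jaw is at the far end, the regulator's cap is at crop (137,130), the jaw rib's top is around (160,187), and the open slot end has corners (163,355) and (287,308). The right crop shows the tray: the far compartment is empty and the two fittings lie in the near one.

Run:
```python
from h import *
a=load('top0.png'); k=85/400
f=lambda x,y,z:ray(a,170+(x+.5)*k-.5,160+(y+.5)*k-.5,z)
L=f(163,355,.027);R=f(287,308,.027);E_=(L+R)/2
reg=f(137,131,.076); rib=f(160,187,.079); 
bl=f(65,100,.063);br=f(178,55,.063)
print('end',L,R,np.linalg.norm(L-R),'reg',reg,'rib',rib,'back',bl,br,np.linalg.norm(bl-br))
B=(bl+br)/2
for p,q in((reg,E_),(B,E_),(reg,rib)):
    d=(q-p)[:2];print(np.linalg.norm(d),np.degrees(np.arctan2(d[1],d[0])))
w=(L-R)[:2];print('across',np.degrees(np.arctan2(w[1],w[0])))
g=lambda x,y,z:ray(a,285+(x-400+.5)*k-.5,145+(y+.5)*k-.5,z)
for p in((497,68),(692,43),(742,316),(540,346)):print(g(*p,.025))
print('emptyC floor',np.mean([g(*p,.004) for p in((520,85),(688,62),(708,180),(533,200))],0))
```

```text
end [0.39199496 0.24861101 0.027     ] [0.4243412 0.1632167 0.027    ] 0.0913152084302547 reg [0.53904844 0.26108807 0.076     ] rib [0.4990445  0.24369166 0.079     ] back [0.56505756 0.31433182 0.063     ] [0.59668694 0.23702914 0.063     ] 0.08352318364940114
0.14203472269695958 -157.14155262585078
0.1862635551679374 -158.00296430326648
0.043622818750126656 -156.49735776587943
across 110.74602514436845
[ 0.64848933 -0.08476726  0.025     ]
[ 0.66597358 -0.2249478   0.025     ]
[ 0.46584024 -0.25260924  0.025     ]
[ 0.44562367 -0.11117828  0.025     ]
emptyC floor [ 0.60696887 -0.16842123  0.004     ]
```

Fit checks: the slot end is about 91 mm wide (86 expected), the regulator is about 140 mm from the slot end (137 expected), and the vise's +x points to about -157.6° in world. The regulator's top is at z=84 mm, because it stands on the slot floor. Next I move above the rib.

Request:
jog_arm --series '[2.6,-2.5,-0.5,0,0,0.06,8.5,2.6,-2.5,-0.5,0,0,0.06,8.5,2.6,-2.5,-0.5,0,0,0.06,8.5,2.6,-2.5,-0.5,0,0,0.06,8.5,2.6,-2.5,-0.5,0,0,0.06,8.5,2.6,-2.5,-0.5,0,0,0.06,8.5,2.6,-2.5,-0.5,0,0,0.06,8.5,2.6,-2.5,-0.5,0,0,0.06,8.5,2.6,-2.5,-0.5,0,0,0.06,8.5,2.6,-2.5,-0.5,0,0,0.06,8.5,2.6,-2.5,-0.5,0,0,0.06,8.5,2.6,-2.5,-0.5,0,0,0.06,8.5]'

```text
time_s: 1.3
position: [0.4951, 0.244, 0.1616]
eef_rot: [[-0.921, -0.389, -0.001], [-0.389, 0.921, -0.0], [0.001, 0.0, -1.0]]
force: [0.0, 1.1, -0.1]
width: 0.996
grasp_force: 0.0
```

Run:
```python
from h import *
c=snap('wrist','w1.png'); s=robot.sense(); print(s['position'],s['eef_rot'],s['time_s'],s['qpos'],c['xyz'])
print(proj(c,[.499,.2437,.079]),proj(c,[.537,.2594,.084]))
```

```text
[0.49862687 0.24054176 0.16073818] [[-9.21444503e-01 -3.88505677e-01  1.83508836e-03]
 [-3.88509856e-01  9.21438067e-01 -3.46124757e-03]
 [-3.46205942e-04 -3.90229746e-03 -9.99992326e-01]] 1.35 [ 0.43101571  0.33247778  1.70869101 -0.0043884   1.10020659 -1.53680449] [0.42235128 0.21193275 0.31388621]
[281.988343   217.36827832] [281.60367974 269.0959455 ]
```

View pics/w1.png

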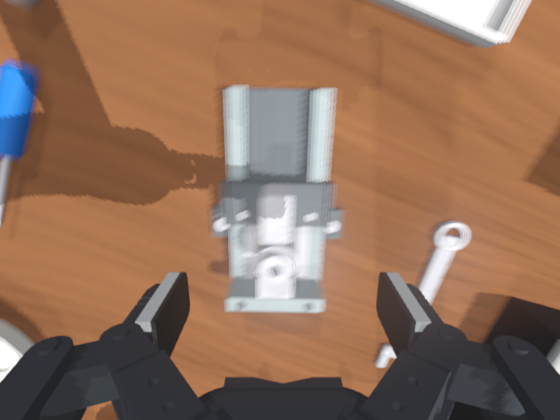

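The wrist view shows the vise upright in the image. The rib's top is at about (276,218), the regulator's cap at (276,267), and the slot runs along column ~278. The arm was still settling, so I retake it now at rest and measure the cap and rib from that.

Run:
```python
from h import *
c=snap('wrist','w2.png'); s=robot.sense(); print(s['position'],c['mtx'][0])
t=c['frame'][...,::-1]
cv2.imwrite('pics/w2c.png',cv2.resize(t[70:320,200:360],(512,800)[:2] if 0 else (384,600),interpolation=cv2.INTER_CUBIC))
```

```text
[0.49653822 0.24244854 0.16095739] [328.87161564   0.         282.71618147]
```

View pics/w2c.png

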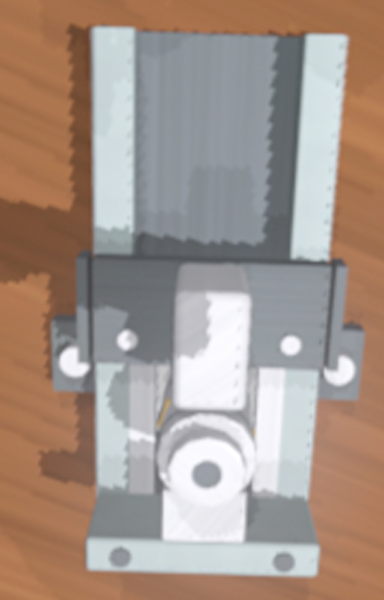

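The still crop (2.4x, origin (200,70)) shows the rib's top centred at crop (212,350), which is pixel (288.3,215.8). The regulator's cap centre is at crop (207,474), pixel (286.3,267.5), and the slot-end corners are at (238.8,81.7) and (344.6,85).

Run:
```python
from h import *
c=load('w2.png')
rib=ray(c,288.3,215.8,.079);reg=ray(c,286.3,267.5,.084)
L=ray(c,238.8,81.7,.027);R=ray(c,344.6,85,.027);E=(L+R)/2
print(rib,reg,L,R,np.linalg.norm(L-R))
for p,q in((reg,E),(reg,rib),(rib,E)):
    d=(q-p)[:2];print(np.linalg.norm(d),np.degrees(np.arctan2(d[1],d[0])))
d=(R-L)[:2];print(np.degrees(np.arctan2(d[1],d[0])))
s=robot.sense();y=s['eef_rot'][:,1];print(s['position'],np.degrees(np.arctan2(y[1],y[0])),(rib-s['position'])*100)
```

```text
[0.49947417 0.24371312 0.079     ] [0.53764918 0.25829063 0.084     ] [0.42561338 0.16909698 0.027     ] [0.39454391 0.24927777 0.027     ] 0.08598994528769849
0.13669444389123625 -158.94775341413597
0.0408636196821126 -159.10013846610394
0.09583103036286651 -158.88277447381873
111.1809891183964
[0.49653822 0.24244854 0.16095739] 112.55505656495896 [ 0.29359473  0.12645831 -8.19573937]
```

The fit is tight: slot end 86.0 mm, regulator to slot end 136.7 mm, vise x axis at -158.9°. Now I descend onto the rib.

Request:
jog_arm --series '[0.3,0.1,-1.6,0,0,-0.025,6,0,0,-1.6,0,0,0,6,0,0,-1.6,0,0,0,6,0,0,-1.6,0,0,0,6,0,0,-1.6,0,0,0,6,0,0,-1.6,0,0,0,6,0,0,0,0,0,0,6,0,0,0,0,0,0,6]'

```text
time_s: 2.2
position: [0.497, 0.2467, 0.0662]
eef_rot: [[-0.931, -0.364, -0.001], [-0.364, 0.931, -0.0], [0.001, 0.0, -1.0]]
force: [0.3, 0.4, -0.9]
width: 0.705
grasp_force: 0.0
```

Request:
jog_arm --series '[0,0,0,0,0,0,1.5,0,0,0,0,0,0,1.5,0,0,0,0,0,0,1.5,0,0,0,0,0,0,1.5,0,0,0,0,0,0,1.5,0,0,0,0,0,0,1.5,0,0,0,0,0,0,1.5]' --squeeze 40

```text
time_s: 2.9
position: [0.4989, 0.244, 0.0676]
eef_rot: [[-0.931, -0.365, 0.003], [-0.365, 0.931, -0.004], [-0.002, -0.005, -1.0]]
force: [2.2, -9.6, 4.2]
width: 0.256
grasp_force: 38.9
```

Request:
jog_arm --series '[-0.53,-0.2,0,0,0,0,1.5,-0.53,-0.2,0,0,0,0,1.5,-0.53,-0.2,0,0,0,0,1.5,-0.53,-0.2,0,0,0,0,1.5,-0.53,-0.2,0,0,0,0,1.5,-0.53,-0.2,0,0,0,0,1.5,-0.53,-0.2,0,0,0,0,1.5,-0.53,-0.2,0,0,0,0,1.5,-0.53,-0.2,0,0,0,0,1.5,-0.53,-0.2,0,0,0,0,1.5,-0.53,-0.2,0,0,0,0,1.5,-0.53,-0.2,0,0,0,0,1.5]'

```text
time_s: 4.1
position: [0.4384, 0.2207, 0.0676]
eef_rot: [[-0.93, -0.366, 0.01], [-0.366, 0.93, -0.002], [-0.009, -0.006, -1.0]]
force: [10.8, -10.0, -0.5]
width: 0.252
grasp_force: 39.3
```

Request:
jog_arm --series '[0,0,0,0,0,0,1.5,0,0,0,0,0,0,1.5,0,0,0,0,0,0,1.5]'

```text
time_s: 4.4
position: [0.4373, 0.2203, 0.0676]
eef_rot: [[-0.931, -0.366, 0.008], [-0.366, 0.931, -0.003], [-0.006, -0.006, -1.0]]
force: [7.1, -11.8, 3.2]
width: 0.253
grasp_force: 39.8
```

Request:
jog_arm --series '[-0.1,-0.04,0,0,0,0,1.5,-0.1,-0.04,0,0,0,0,1.5,-0.1,-0.04,0,0,0,0,1.5,-0.1,-0.04,0,0,0,0,1.5,0,0,0,0,0,0,1.5,0,0,0,0,0,0,1.5]'

```text
time_s: 5.0
position: [0.4343, 0.2191, 0.0676]
eef_rot: [[-0.93, -0.366, 0.01], [-0.366, 0.93, -0.002], [-0.008, -0.006, -1.0]]
force: [10.4, -10.5, -0.5]
width: 0.253
grasp_force: 39.5
```

Release and rise, then move above the regulator.

Request:
jog_arm --series '[0,0,0,0,0,0,8.5,0,0,0,0,0,0,8.5,0,0,0,0,0,0,8.5,0,0,2.5,0,0,0,8.5,0,0,2.5,0,0,0,8.5,0,0,2.5,0,0,0,8.5,0,0,2,0,0,0,8.5,0,0,0,0,0,0,8.5,0,0,0,0,0,0,8.5,0,0,0,0,0,0,8.5]'

```text
time_s: 6.0
position: [0.4288, 0.2204, 0.1599]
eef_rot: [[-0.931, -0.364, -0.002], [-0.364, 0.931, -0.001], [0.003, -0.0, -1.0]]
force: [-0.5, 0.1, -0.0]
width: 0.998
grasp_force: 0.0
```

Run:
```python
from h import *
c=snap('wrist','w3.png'); s=robot.sense(); print(s['position'],s['eef_rot'][:,1],s['force'])
t=c['frame'][...,::-1]
u,v=proj(c,[.5376,.2583,.084]); print(u,v); U,V=int(u),int(v)
x0,y0=U-100,max(V-200,0); print(x0,y0)
cv2.imwrite('pics/w3c.png',cv2.resize(t[y0:y0+270,x0:x0+200],None,fx=2.2,fy=2.2,interpolation=cv2.INTER_CUBIC))
```

```text
[0.42891854 0.22040212 0.15982559] [-3.63778403e-01  9.31485518e-01 -5.03861496e-05] [-0.35918617  0.13476657  0.35622405]
279.1397369436538 344.99162224530096
179 144
```

View pics/w3c.png

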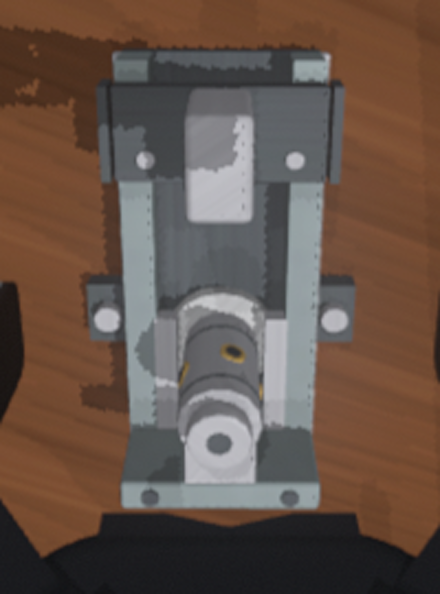

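The crop shows the jaw back at the far end of the slot. The regulator's cap is at crop (219,443), pixel (278.5,345.4), against a predicted (279,345), so it is still at its seat. Now I move over it.

Request:
jog_arm --series '[2.7,0.95,0,0,0,0,8.5,2.7,0.95,0,0,0,0,8.5,2.7,0.95,0,0,0,0,8.5,2.7,0.95,0,0,0,0,8.5,0,0,0,0,0,0,8.5,0,0,0,0,0,0,8.5,0,0,0,0,0,0,8.5]'

```text
time_s: 6.75
position: [0.5365, 0.2582, 0.1603]
eef_rot: [[-0.932, -0.364, -0.002], [-0.364, 0.932, -0.001], [0.003, 0.0, -1.0]]
force: [0.9, -1.0, 0.9]
width: 0.999
grasp_force: 0.0
```

Request:
jog_arm --series '[0.1,0,-2,0,0,0,7,0,0,-2,0,0,0,7,0,0,-2,0,0,0,7,0,0,-2,0,0,0,7,0,0,-1.5,0,0,0,7,0,0,-1,0,0,0,7,0,0,0,0,0,0,7,0,0,0,0,0,0,7]'

```text
time_s: 7.55
position: [0.5388, 0.2588, 0.0567]
eef_rot: [[-0.932, -0.364, 0.0], [-0.364, 0.932, 0.0], [-0.001, 0.0, -1.0]]
force: [-0.6, 0.4, 1.0]
width: 0.819
grasp_force: 0.0
```

Request:
jog_arm --series '[0,0,0,0,0,0,2.5,0,0,0,0,0,0,2.5,0,0,0,0,0,0,2.5,0,0,0,0,0,0,2.5,0,0,0,0,0,0,2.5,0,0,0,0,0,0,2.5,0,0,0,0,0,0,2.5]' --squeeze 50

```text
time_s: 8.25
position: [0.5392, 0.2592, 0.0572]
eef_rot: [[-0.932, -0.364, 0.001], [-0.364, 0.932, 0.001], [-0.002, 0.001, -1.0]]
force: [-1.4, 0.7, 5.6]
width: 0.364
grasp_force: 49.1
```

Request:
jog_arm --series '[0,0,0.1,0,0,0,2.5,-0.46,-0.18,0,0,0,0,2.5,-0.46,-0.18,0,0,0,0,2.5,-0.46,-0.18,0,0,0,0,2.5,-0.46,-0.18,0,0,0,0,2.5,-0.46,-0.18,0,0,0,0,2.5,-0.46,-0.18,0,0,0,0,2.5,-0.46,-0.18,0,0,0,0,2.5,-0.46,-0.18,0,0,0,0,2.5,-0.46,-0.18,0,0,0,0,2.5,-0.46,-0.18,0,0,0,0,2.5,-0.46,-0.18,0,0,0,0,2.5]'

```text
time_s: 9.45
position: [0.4864, 0.238, 0.0565]
eef_rot: [[-0.931, -0.364, -0.003], [-0.364, 0.932, -0.001], [0.003, -0.0, -1.0]]
force: [0.3, -0.3, -0.2]
width: 0.296
grasp_force: 0.0
```

Request:
jog_arm --series '[0,0,0,0,0,0,2.5,0,0,0,0,0,0,2.5,0,0,0,0,0,0,2.5]'

```text
time_s: 9.75
position: [0.4882, 0.2389, 0.0572]
eef_rot: [[-0.931, -0.364, 0.0], [-0.364, 0.931, 0.0], [-0.0, 0.0, -1.0]]
force: [0.2, -0.7, 0.4]
width: 0.287
grasp_force: 0.0
```

The grip was lost on the way: the fingers are at their 2.5 cm target with no force. Look before doing anything else.

Run:
```python
from h import *
c=snap('wrist','w4.png'); d=snap('scene','s4.png')
t=c['frame'][...,::-1]; s=d['frame'][...,::-1]
u,v=proj(d,[.51,.25,.05]);print(u,v);U,V=int(u),int(v)
B=cv2.resize(s[V-50:V+50,U-50:U+50],(400,400),interpolation=cv2.INTER_CUBIC)
A=cv2.resize(t,None,fx=400/420,fy=400/420)[:, 70:470]
cv2.imwrite('pics/m4.png',np.hstack([A,B]))
```

```text
369.8034327045228 231.36664944321953
```

View pics/m4.png

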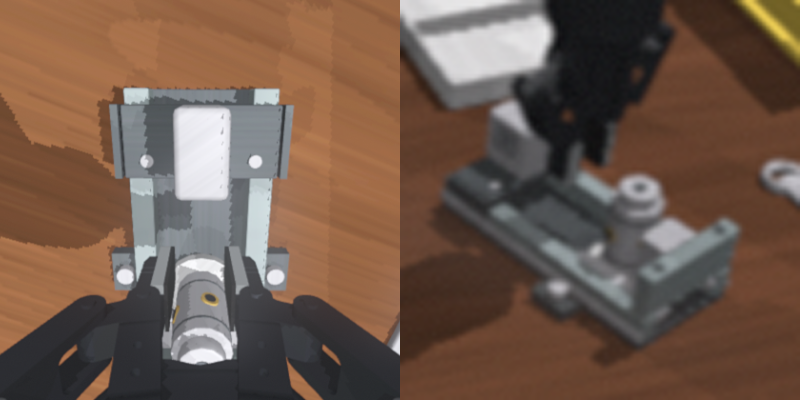

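The regulator still stands upright near its seat at scene crop (640,187), with the fingers in front of it, so they slipped off. I'll locate the cap from the scene view and regrip lower and harder.

Run:
```python
from h import *
d=load('s4.png'); print(ray(d,319+240/4-.4,181+187/4-.4,.084)); print(proj(d,[.5376,.2583,.084]))
p=robot.sense()['position'];print(p,(np.array([.5376,.2583])-p[:2])*100)
```

```text
[0.53694149 0.25698297 0.084     ]
[379.17152505 227.41160185]
[0.48833896 0.23898746 0.05717791] [4.92610381 1.93125431]
```

Request:
jog_arm --series '[0,0,0,0,0,0,7.5,0,0,0,0,0,0,7.5,0,0,0,0,0,0,7.5,0,0,0,0,0,0,7.5]'

```text
time_s: 10.25
position: [0.4882, 0.2389, 0.0571]
eef_rot: [[-0.932, -0.364, -0.0], [-0.364, 0.932, 0.0], [-0.0, 0.0, -1.0]]
force: [-0.5, 0.1, -0.2]
width: 0.877
grasp_force: 0.0
```

Request:
jog_arm --series '[1.2,0.5,0,0,0,0,7.5,1.2,0.5,0,0,0,0,7.5,1.3,0.5,0,0,0,0,7.5,1.2,0.45,0,0,0,0,7.5,0,0,-0.4,0,0,0,7.5,0,0,-0.4,0,0,0,7.5,0,0,0,0,0,0,7.5,0,0,0,0,0,0,7.5]'

```text
time_s: 11.05
position: [0.5364, 0.2581, 0.0488]
eef_rot: [[-0.932, -0.364, -0.001], [-0.364, 0.932, -0.0], [0.001, 0.0, -1.0]]
force: [0.9, 0.1, 0.1]
width: 0.879
grasp_force: 0.0
```

Request:
jog_arm --series '[0,0,0,0,0,0,2.5,0,0,0,0,0,0,2.5,0,0,0,0,0,0,2.5,0,0,0,0,0,0,2.5,0,0,0,0,0,0,2.5,0,0,0,0,0,0,2.5,0,0,0,0,0,0,2.5,0,0,0,0,0,0,2.5]' --squeeze 80

```text
time_s: 11.85
position: [0.5373, 0.2587, 0.0498]
eef_rot: [[-0.932, -0.364, 0.001], [-0.364, 0.932, 0.001], [-0.001, 0.001, -1.0]]
force: [-2.2, 1.1, 5.2]
width: 0.362
grasp_force: 78.9
```

Request:
jog_arm --series '[-0.23,-0.09,0,0,0,0,2.5,-0.23,-0.09,0,0,0,0,2.5,0,0,0,0,0,0,2.5]'

```text
time_s: 12.15
position: [0.5341, 0.2573, 0.05]
eef_rot: [[-0.931, -0.364, 0.004], [-0.364, 0.931, 0.002], [-0.004, 0.0, -1.0]]
force: [3.2, 2.3, 3.5]
width: 0.362
grasp_force: 80.6
```

Request:
jog_arm --series '[-0.23,-0.09,0,0,0,0,2.5,-0.23,-0.09,0,0,0,0,2.5,-0.23,-0.09,0,0,0,0,2.5]'

```text
time_s: 12.45
position: [0.5287, 0.255, 0.0504]
eef_rot: [[-0.931, -0.364, 0.007], [-0.364, 0.931, 0.003], [-0.008, 0.0, -1.0]]
force: [4.3, 1.9, -1.9]
width: 0.363
grasp_force: 79.5
```

Request:
jog_arm --series '[-0.23,-0.09,0,0,0,0,2.5,-0.23,-0.09,0,0,0,0,2.5,-0.23,-0.09,0,0,0,0,2.5]'

```text
time_s: 12.75
position: [0.5215, 0.2521, 0.0504]
eef_rot: [[-0.931, -0.364, 0.007], [-0.364, 0.931, 0.003], [-0.007, -0.0, -1.0]]
force: [6.8, 3.2, 6.2]
width: 0.359
grasp_force: 80.7
```

Run:
```python
from h import *
c=snap('wrist','w5.png'); d=snap('scene','s5.png')
t=c['frame'][...,::-1]; s=d['frame'][...,::-1]
U,V=370,231; print(robot.sense()['position'],robot.sense()['grasp_force'],proj(d,[.5376,.2583,.084]),proj(d,[.5215,.2521,.084]))
B=cv2.resize(s[V-50:V+50,U-50:U+50],(400,400),interpolation=cv2.INTER_CUBIC)
A=cv2.resize(t,None,fx=400/420,fy=400/420)[:, 70:470]
cv2.imwrite('pics/m5.png',np.hstack([A,B]))
```

```text
[0.51989334 0.25148561 0.0499216 ] 80.94905734062195 [379.17152505 227.41160185] [374.20130946 224.15224754]
```

View pics/m5.png

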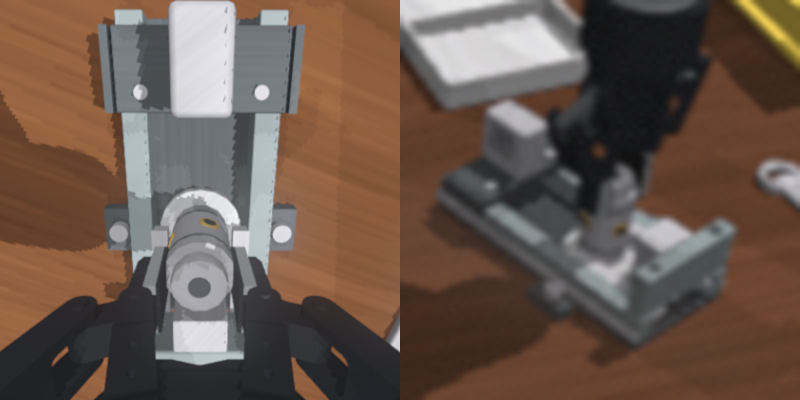

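The regulator is now moving with the fingers: its cap in the scene is at px (375,224), where the moved pose predicts (374,224). It has come about 17 mm, so I continue with ~36 mm more.

Request:
jog_arm --series '[-0.28,-0.11,0,0,0,0,2.5,-0.28,-0.11,0,0,0,0,2.5,-0.28,-0.11,0,0,0,0,2.5,-0.28,-0.11,0,0,0,0,2.5,-0.28,-0.11,0,0,0,0,2.5,-0.28,-0.11,0,0,0,0,2.5]'

```text
time_s: 13.45
position: [0.5049, 0.2456, 0.0505]
eef_rot: [[-0.931, -0.364, 0.007], [-0.364, 0.931, 0.003], [-0.008, -0.0, -1.0]]
force: [8.3, 3.3, 8.0]
width: 0.36
grasp_force: 80.8
```

Request:
jog_arm --series '[-0.28,-0.11,0,0,0,0,2.5,-0.28,-0.11,0,0,0,0,2.5,-0.28,-0.11,0,0,0,0,2.5,-0.28,-0.11,0,0,0,0,2.5,-0.28,-0.11,0,0,0,0,2.5,-0.28,-0.11,0,0,0,0,2.5,0,0,0,0,0,0,2.5,0,0,0,0,0,0,2.5]'

```text
time_s: 14.25
position: [0.487, 0.2387, 0.0501]
eef_rot: [[-0.931, -0.364, 0.004], [-0.364, 0.931, 0.002], [-0.005, 0.0, -1.0]]
force: [6.1, 2.5, 6.9]
width: 0.363
grasp_force: 80.8
```

Run:
```python
from h import *
c=snap('wrist','w6.png'); d=snap('scene','s6.png'); s=robot.sense()
p=s['position'];print(p,s['grasp_force'],(p[:2]-[.5376,.2583])@np.array([-.9333,-.359]))
t=c['frame'][...,::-1]; s=d['frame'][...,::-1];U,V=370,231; print(proj(d,[p[0],p[1],.084]))
B=cv2.resize(s[V-50:V+50,U-50:U+50],(400,400),interpolation=cv2.INTER_CUBIC)
A=cv2.resize(t,None,fx=400/420,fy=400/420)[:, 70:470]
cv2.imwrite('pics/m6.png',np.hstack([A,B]))
```

```text
[0.48708694 0.23863161 0.05010671] 80.81339478492737 0.054204795754410375
[363.86093537 217.43281023]
```

View pics/m6.png

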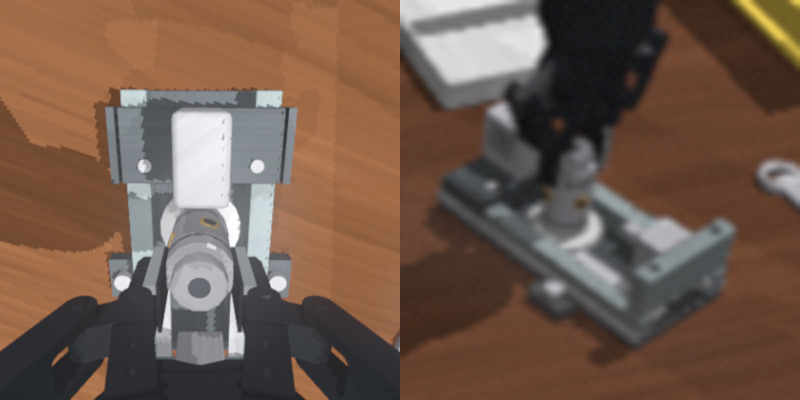

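The regulator is in the open part of the slot, 54 mm along, with its cap at scene crop (578,150). Lift it.

Request:
jog_arm --series '[0,0,0.3,0,0,0,2.5,0,0,0.4,0,0,0,2.5,0,0,0.5,0,0,0,2.5,0,0,0.6,0,0,0,2.5,0,0,0.8,0,0,0,2.5,0,0,1,0,0,0,2.5,0,0,1,0,0,0,2.5,0,0,1,0,0,0,2.5,0,0,1,0,0,0,2.5,0,0,0.7,0,0,0,2.5,0,0,0.4,0,0,0,2.5,0,0,0,0,0,0,2.5]'

```text
time_s: 15.55
position: [0.4855, 0.2381, 0.1267]
eef_rot: [[-0.932, -0.364, 0.001], [-0.364, 0.932, 0.001], [-0.001, 0.0, -1.0]]
force: [-0.3, -0.1, -5.0]
width: 0.367
grasp_force: 79.7
```

Lifted and held (about 0.5 kg). Carry it to the tray's far compartment centre, about (0.605, -0.163), turning with the base.

Request:
jog_arm --series '[0.2,-0.8,0,0,0,-0.02,2.5,0.4,-1.4,0,0,0,-0.03,2.5,0.55,-1.8,0,0,0,-0.03,2.5,0.55,-1.8,0,0,0,-0.03,2.5,0.55,-1.8,0,0,0,-0.03,2.5,0.55,-1.8,0,0,0,-0.03,2.5,0.55,-1.8,0,0,0,-0.03,2.5,0.55,-1.8,0,0,0,-0.03,2.5,0.55,-1.8,0,0,0,-0.03,2.5,0.55,-1.8,0,0,0,-0.03,2.5,0.55,-1.8,0,0,0,-0.03,2.5,0.55,-1.8,0,0,0,-0.03,2.5]'

```text
time_s: 16.75
position: [0.5459, 0.0339, 0.1256]
eef_rot: [[-1.0, -0.019, -0.001], [-0.019, 1.0, -0.0], [0.001, -0.0, -1.0]]
force: [-1.0, 0.9, -4.6]
width: 0.363
grasp_force: 79.8
```

Request:
jog_arm --series '[0.55,-1.8,0,0,0,-0.03,2.5,0.55,-1.8,0,0,0,-0.03,2.5,0.55,-1.8,0,0,0,-0.03,2.5,0.55,-1.8,0,0,0,-0.03,2.5,0.55,-1.8,0,0,0,-0.03,2.5,0.55,-1.8,0,0,0,-0.03,2.5,0.55,-1.8,0,0,0,-0.03,2.5,0.55,-1.8,0,0,0,-0.03,2.5,0.5,-1.6,0,0,0,-0.03,2.5,0.2,-1,0,0,0,-0.02,2.5,0,-0.5,0,0,0,0,2.5,0,0,0,0,0,0,2.5]'

```text
time_s: 17.95
position: [0.597, -0.1394, 0.126]
eef_rot: [[-0.964, 0.265, -0.001], [0.265, 0.964, 0.0], [0.001, 0.0, -1.0]]
force: [0.2, -0.3, -5.1]
width: 0.361
grasp_force: 79.9
```

Request:
jog_arm --series '[0,-0.5,0,0,0,0,2.5,0,0,0,0,0,0,2.5,0,0,0,0,0,0,2.5]'

```text
time_s: 18.25
position: [0.5971, -0.1436, 0.1262]
eef_rot: [[-0.964, 0.264, -0.0], [0.264, 0.964, 0.0], [0.0, 0.0, -1.0]]
force: [-0.7, 0.3, -5.4]
width: 0.367
grasp_force: 79.9
```

Run:
```python
from h import *
d=snap('scene','s7.png'); c=snap('wrist','w7.png'); s=robot.sense(); print(s['position'],s['grasp_force'],s['force'])
t=c['frame'][...,::-1]; s=d['frame'][...,::-1]
U,V=map(int,proj(d,[.58,-.16,.08])); U-=60;V-=60
B=cv2.resize(s[V:V+120,U:U+120],(400,400),interpolation=cv2.INTER_CUBIC)
A=cv2.resize(t,None,fx=400/420,fy=400/420)[:, 70:470]
cv2.imwrite('pics/m7.png',np.hstack([A,B]))
```

```text
[ 0.59715641 -0.14354402  0.12621607] 79.88527536392212 [-1.09665708 -0.28120215 -5.96065626]
```

View pics/m7.png

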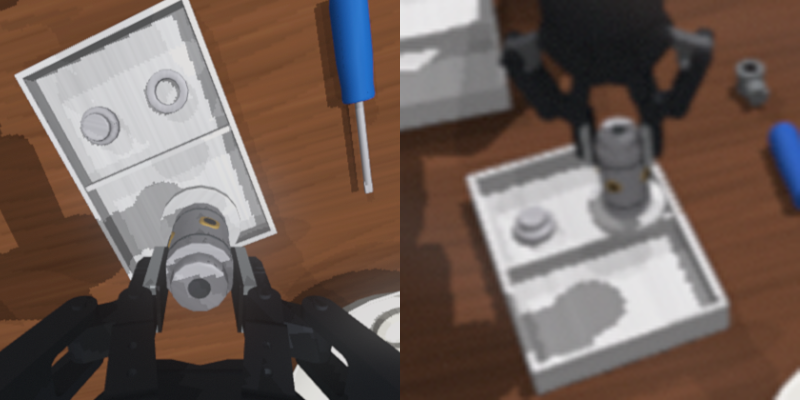

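The regulator is held upright over the tray's empty far half, shifted towards the right wall. The cap and collar lie in the other half. Next I centre it and lower.

Request:
jog_arm --series '[0.4,-1,0,0,0,0,2.5,0.5,-1,0,0,0,0,2.5,0,0,0,0,0,0,2.5,0,0,-1.2,0,0,0,2.5,0,0,-1.2,0,0,0,2.5,0,0,-1.2,0,0,0,2.5,0,0,-1.2,0,0,0,2.5,0,0,-1.2,0,0,0,2.5,0,0,-0.8,0,0,0,2.5,0,0,-0.4,0,0,0,2.5,0,0,0,0,0,0,2.5,0,0,0,0,0,0,2.5]'

```text
time_s: 19.55
position: [0.6066, -0.1641, 0.0545]
eef_rot: [[-0.964, 0.265, 0.001], [0.265, 0.964, -0.0], [-0.001, 0.0, -1.0]]
force: [0.5, -0.3, -3.8]
width: 0.365
grasp_force: 80.0
```

Request:
jog_arm --series '[0,0,-0.2,0,0,0,2.5,0,0,-0.2,0,0,0,2.5,0,0,-0.1,0,0,0,2.5,0,0,-0.1,0,0,0,2.5,0,0,0,0,0,0,2.5,0,0,0,0,0,0,2.5]'

```text
time_s: 20.15
position: [0.6062, -0.164, 0.0482]
eef_rot: [[-0.964, 0.265, 0.0], [0.265, 0.964, 0.0], [-0.0, 0.0, -1.0]]
force: [0.3, 1.0, -5.5]
width: 0.36
grasp_force: 80.0
```

Request:
jog_arm --series '[0,0,-0.1,0,0,0,2.5,0,0,0,0,0,0,2.5,0,0,0,0,0,0,2.5]'

```text
time_s: 20.45
position: [0.6062, -0.164, 0.0471]
eef_rot: [[-0.964, 0.265, -0.0], [0.265, 0.964, 0.0], [0.0, 0.0, -1.0]]
force: [-0.5, 0.0, -4.9]
width: 0.363
grasp_force: 80.0
```

Request:
jog_arm --series '[0,0,-0.1,0,0,0,2.5,0,0,0,0,0,0,2.5,0,0,0,0,0,0,2.5]'

```text
time_s: 20.75
position: [0.6062, -0.164, 0.0461]
eef_rot: [[-0.964, 0.265, -0.0], [0.265, 0.964, 0.0], [0.0, 0.0, -1.0]]
force: [-0.4, -0.8, -4.0]
width: 0.367
grasp_force: 80.0
```

Request:
jog_arm --series '[0,0,-0.1,0,0,0,2.5,0,0,0,0,0,0,2.5,0,0,0,0,0,0,2.5]'

```text
time_s: 21.05
position: [0.6065, -0.164, 0.0459]
eef_rot: [[-0.964, 0.265, 0.001], [0.265, 0.964, -0.0], [-0.001, 0.0, -1.0]]
force: [-1.8, 0.7, 2.8]
width: 0.363
grasp_force: 80.8
```

Contact is made: the force flipped to +2.8 N at the expected height. Release slowly and rise.

Request:
jog_arm --series '[0,0,0,0,0,0,3.6,0,0,0,0,0,0,4.2,0,0,0,0,0,0,5,0,0,0,0,0,0,6,0,0,0,0,0,0,6.5,0,0,0,0,0,0,6.5,0,0,1,0,0,0,6.5,0,0,2,0,0,0,6.5,0,0,3,0,0,0,6.5,0,0,3,0,0,0,6.5,0,0,2,0,0,0,6.5,0,0,0,0,0,0,6.5]'

```text
time_s: 22.25
position: [0.6083, -0.1646, 0.1595]
eef_rot: [[-0.964, 0.265, 0.008], [0.265, 0.964, -0.002], [-0.008, -0.0, -1.0]]
force: [0.0, -0.7, -0.1]
width: 0.76
grasp_force: 0.0
```

Request:
jog_arm --series '[-2,0,1,0,0,0,6.5,-3,0,1,0,0,0,6.5,-3,0,1,0,0,0,6.5,-2,0,0,0,0,0,6.5,0,0,0,0,0,0,6.5,0,0,0,0,0,0,6.5,0,0,0,0,0,0,6.5]'

```text
time_s: 22.95
position: [0.507, -0.164, 0.1847]
eef_rot: [[-0.964, 0.264, 0.0], [0.264, 0.964, 0.0], [0.0, 0.0, -1.0]]
force: [-0.7, 0.2, -0.4]
width: 0.762
grasp_force: 0.0
```

Run:
```python
from h import *
d=snap('scene','s8.png');t=snap('top','t8.png'); s=robot.sense(); print(s['position'],s['grasp_force'],s['force'],s['time_s'])
# rib in before/after, regulator: image differences vs. start
for n,c,o in(('scene',d,load('scene0.png')),('top',t,load('top0.png'))):
    D=(np.abs(c['frame'].astype(int)-o['frame']).max(2)>50).astype(np.uint8)
    k,_,st,ce=cv2.connectedComponentsWithStats(D)
    print(n,'cap expected',proj(c,[.6065,-.164,.08]),'foot',proj(c,[.6065,-.164,.008]))
    print([(tuple(st[i][:5]),) for i in range(1,k) if st[i][4]>25])
# vertical axis check: bright/dark blob around regulator in scene
U,V=map(int,proj(d,[.6065,-.164,.044]))
g=cv2.cvtColor(d['frame'],cv2.COLOR_RGB2GRAY)[V-24:V+24:2,U-20:U+20:2]; print('\n'.join(' '.join('%3d'%x for x in r) for r in g))
```

```text
[ 0.50699809 -0.16395993  0.18458732] 0.0 [-0.87801466  0.35251254  0.19939023] 23.05
scene cap expected [225.37991538 280.67649308] foot [228.30223885 301.19222346]
[((np.int32(160), np.int32(0), np.int32(74), np.int32(67), np.int32(1679)),), ((np.int32(290), np.int32(0), np.int32(10), np.int32(30), np.int32(181)),), ((np.int32(384), np.int32(0), np.int32(74), np.int32(108), np.int32(2718)),), ((np.int32(282), np.int32(31), np.int32(9), np.int32(5), np.int32(33)),), ((np.int32(183), np.int32(39), np.int32(50), np.int32(70), np.int32(1079)),), ((np.int32(238), np.int32(43), np.int32(18), np.int32(60), np.int32(535)),), ((np.int32(279), np.int32(65), np.int32(4), np.int32(21), np.int32(48)),), ((np.int32(263), np.int32(113), np.int32(21), np.int32(22), np.int32(301)),), ((np.int32(191), np.int32(116), np.int32(13), np.int32(7), np.int32(53)),), ((np.int32(145), np.int32(121), np.int32(82), np.int32(126), np.int32(3184)),), ((np.int32(224), np.int32(135), np.int32(27), np.int32(24), np.int32(367)),), ((np.int32(245), np.int32(164), np.int32(30), np.int32(18), np.int32(257)),), ((np.int
[... 3600 characters left out ...]
 219 207 174  84  55  90  99  99  96 132 227 227 225 226 227
215 215 213 223 230 230 193 127  91  94 100 100 101  98 109 208 222 220 226 227
224 229 227 228 231 219 156 136  93  89  94  95  93  88 136 204 201 206 225 227
230 230 229 220 172 148 141 145 110  93  95  96  96 120 187 209 175 211 225 226
229 231 227 160 145 149 140 143 142 120 109 111 144 190 210 186 175 214 222 227
229 232 202 146 146 149 135 126 140 149 188 203 209 197 168 165 209 215 217 221
224 233 196 145 146 148 150 138 122 126 161 161 139 131 163 208 216 214 207 189
224 232 210 159 145 144 149 152 176 179 149 148 180 206 218 208 196 155 129 118
222 231 234 228 201 174 209 228 231 231 229 226 223 214 172 134 119 116 118 118
```

The regulator shows as an upright column at the expected pixel in the tray, the arm is clear of everything, and no bystander shows a change.

```bash
python3 -c "
from station import robot
print(robot.sign_off())"
```

```text
the job is handed in; nothing more can be done
None
```

I handed the job in: the jaw is fully back, and the regulator was slid out, lifted and set upright in the tray's empty compartment, with the other items undisturbed as far as the images show; the sign-off gave no verdict.

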